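Find the rattling instrument case and hold it up for inspection

TASK

One of these three sealed cases has a part loose inside: working from left to right as seen from the robot, lift each case well clear of the bench and give it a brisk shake, and set the quiet ones back upright where they stood. Then present the one that rattles: finish while still holding it in the gripper, level and still, about 15 cm above the middle of the white inspection board. Do not disturb the screwdriver, the tape roll or the blue tray.

Things in the scene. Friction and masses are not known exactly. Their poses are not given: they have to be found in the camera images.
- case_left: the left case seen from the robot (largest y): sealed grey plastic case, closed box 110 long (its x) x 52 wide (its y) x 46 mm high, 0.19 to 0.53 kg; origin at the centre of its underside, z up. Grip it across the 52 mm width. A metal plate on top, a brass socket on the +x end. All three look the same; weights differ by chance
- case_middle: the middle case seen from the robot (between the others): sealed grey plastic case, closed box 110 long (its x) x 52 wide (its y) x 46 mm high, 0.19 to 0.53 kg; origin at the centre of its underside, z up. One of the three, any, hides a loose steel part (disc 36 mm across, 130 g, friction about 0.2 on the inner floor) that slides up to 65 mm along x
- case_right: the right case seen from the robot (smallest y): sealed grey plastic case, closed box 110 long (its x) x 52 wide (its y) x 46 mm high, 0.19 to 0.53 kg; origin at the centre of its underside, z up. A loose part slides when its case is shaken or rocked 17 degrees or more and stays where it ended once level; in quiet cases nothing moves
- board: white inspection board fixed flat on the bench beyond the cases, 120 (x) x 160 (y) x 4 mm; origin at the centre of its underside on the bench
- driver: bystander: screwdriver lying on the bench along its own x, about 200 mm long; origin under its middle
- tape: bystander: roll of black tape lying flat, 90 mm across, 24 mm high; origin at the centre of its underside
- tray: bystander: blue open parts tray with dividers, 130 (x) x 170 (y) x 45 mm high; origin at the centre of its underside

How it is judged:
By the outcome, as a careful person would: the job done as asked, in the order asked, and still so for the second after the job is handed in, while the arm keeps its last pose, push and grip.
It also fails if it takes over 72 s, if anything falls off the work surface, if the arm or the gripper's body presses on something with over 40 N, if the wrist force passes 120 N, or if a joint passes its speed limit or range.

ROBOT

A 6-joint arm with a two-finger parallel gripper is mounted at the origin on the work surface. World frame = base frame: x ahead of the robot, y to its left, z up, the work surface at z = 0. Lengths are in m, angles in rad, forces in N, time in s.
With the tool pointing down it reaches from about 0.225 to 0.875 m from the base axis. Payload 3.4 kg.
Tool frame: the origin (TCP) lies at the very end of the fingers, on their centre line; the grasp point (between the pads) lies grip_point_offset behind it (grip_point_offset is the distance from the TCP to the grasp point, in m); z points along the fingers, y is the line along which they close (so a half turn about z gives the same grasp; the last joint's range is limited). The gripper opens to 85 mm and grips with 20 to 120 N. Pads are 22 mm wide; open, the fingers measure 114 mm over their backs; the gripper's body (76 mm by 85 mm) begins 54 mm behind the grasp point. The pads swing forward as they close: fully open they stand 13 mm farther back than shut.
Start: joints at [-1.237, 0.276, 1.505, -0, 1.361, -0.121], TCP at [0.253, -0.517, 0.231] pointing down, gripper open.
Joint ranges: [-2.89, 2.89], [-0.75, 2.08], [0.22, 2.7], [-1.18, 4.32], [0.11, 2.71], [-2.7, 2.7]. Speed limits (rad/s): [2.57, 2.57, 3.14, 3.14, 3.14, 3.14].

INTERFACE

Orientations are given as a rotation vector (axis times angle).
In Python, from station import read_state, grab_frame, camera_params, close_job, grip_point_offset gives the robot as it stands. The module is installed in compiled form; this text tells all that it offers.
- The arm moves only by the tool servo_tool, never from a script. Its arguments are lists of equal length, an entry for each row: "offset": the shift along the tool's x, y, z in fractions of the full range, 1 being 400 mm, a list of three; "twist": the turn, a rotation vector about the tool's x, y, z in normalised numbers (1 is 180 degrees), a list of three; "jaw": the closure, from 0 (fully open) to 1 (shut). A call has 1 to 10 rows; each row is the pose to reach, as a shift and turn from the pose commanded when the call began, along the tool's axes at that moment; what a row does not reach only later rows make up. A row lasts 1/12 s, in which the tool goes at most 41.7 mm and 7.16 degrees, less where a joint would pass 70% of its speed; a pose out of reach is approached as far as the arm can. No shift or turn number may pass 1 either way. A call with a gripper value outside its range is refused whole. The fingers move at their own pace and stop on an object; "grip_force" is the grip in N (left out, the last holds). Time passes only in rows, so rows that repeat a pose let the fingers close. It gives the time, the measured TCP pose, the force, the opening and the grip force at its end, in the units of the state.
- read_state(): the state, without advancing time (a new reading comes with each control period).
- grab_frame(name): name is "scene" or "side" or "wrist"; returns (picture, depth): 400x640x3 uint8, blue, green, red; 400x640 float32, m along the optical axis (not along the pixel's ray), 0 where there is no reading.
- camera_params(name): a dict with "fx", "fy", "cx", "cy" (pixels), "eye" and "attitude" of the camera in the world. Camera axes: x right, y up, looking along -z (the intrinsics and any distortion apply to the point x, -y, -z); pixel columns grow to the right and rows downward; lengths in m; the calibration is good to about 2 mm. The wrist camera is an equidistant fisheye: a pixel r from the principal point sees the ray r / f radians off the axis. A picture is of the moment at which its call begins: read the wrist's pose just before it. camera_params takes no time and is no camera call; for the wrist camera it gives the pose at the moment of the call.
- close_job(): hands the job in; it is judged then, once.
The state is a dict: "time": time; "joint_positions": joint angles; "dq": joint speeds; "joint_efforts": joint torques, N m; "position": TCP position; "ee_rot": TCP orientation; "force": force on the tool from outside, world axes, zero at the start; "torque": the same for the moment, N m; "width": finger opening in m; "gripper_force": force on a finger pad.
Only numpy, scipy, OpenCV 4.12 (cv2) and the standard library are available. Lean on these libraries where they do the work, as an engineer would, in place of code of your own. Each camera call takes 0.05 s, during which the arm holds its last target. There are 200 camera calls.

## Working session

There is one attempt and no reset: what is moved stays moved. The work goes in short steps, Python scripts to look and compute and a tool call to move; the robot and the scene stay as the last step left them, time stands still between calls to the robot, and variables do not carry over. Pictures are saved under pics/ and viewed, at most 10 in all, crops included, and the job is handed in when it is done.

Besides the shell and the picture viewer there is one more tool, called after "Emit:" by a JSON object that holds its "api" and its "payload", one argument or row to a line. servo_tool: Moves the arm, as the interface text tells. Its arguments: {"type":"object","properties":{"offset":{"type":"array","items":{"type":"array","items":{"type":"number"}}},"twist":{"type":"array","items":{"type":"array","items":{"type":"number"}}},"jaw":{"type":"array","items":{"type":"number"}},"grip_force":{"type":"number"}},"required":["offset","twist","jaw"]}

```bash
mkdir -p pics; python3 - <<'E'
from station import *
import cv2,numpy as np
s=read_state();print({k:np.round(v,3) for k,v in s.items()},grip_point_offset if not callable(grip_point_offset) else grip_point_offset())
for n in("scene","side"):
    p,d=grab_frame(n);cv2.imwrite(f"pics/{n}0.png",p);np.save(f"{n}_d.npy",d);print(n,camera_params(n))
print(camera_params("wrist"))
E
```

```text
{'time': np.float64(0.0), 'joint_positions': array([-1.237,  0.277,  1.506, -0.   ,  1.361, -0.121]), 'dq': array([ 0.   ,  0.002,  0.   , -0.001, -0.001,  0.003]), 'joint_efforts': array([-1.0000e-03, -4.1679e+01, -2.4581e+01, -0.0000e+00,  1.1000e-02,
       -0.0000e+00]), 'position': array([ 0.252, -0.516,  0.23 ]), 'ee_rot': array([-3.059, -0.708,  0.   ]), 'force': array([-0.135,  0.436,  0.082]), 'torque': array([ 0.026,  0.009, -0.04 ]), 'gripper_force': np.float64(0.0), 'width': np.float64(0.086)} 0.0187
scene {'fx': 481.10536401943807, 'fy': 481.10536401943807, 'cx': 320.5208532731248, 'cy': 201.0991269708435, 'eye': array([1.42014334, 0.41370741, 0.70700229]), 'attitude': array([0.59784024, 0.99126457, 1.88267448])}
side {'fx': 421.8789187516763, 'fy': 421.8789187516763, 'cx': 318.4732180670053, 'cy': 203.72091211205571, 'eye': array([0.10006196, 0.58189868, 0.72848796]), 'attitude': array([ 0.32356982, -1.07766266, -2.33609615])}
{'fx': 309.70691628693146, 'fy': 309.70691628693146, 'cx': 322.2838733331341, 'cy': 198.8335502181713, 'eye': array([ 0.31945322, -0.48369802,  0.37388794]), 'attitude': array([-0.26255689,  0.16538938, -1.10775957])}
```

View pics/scene0.png

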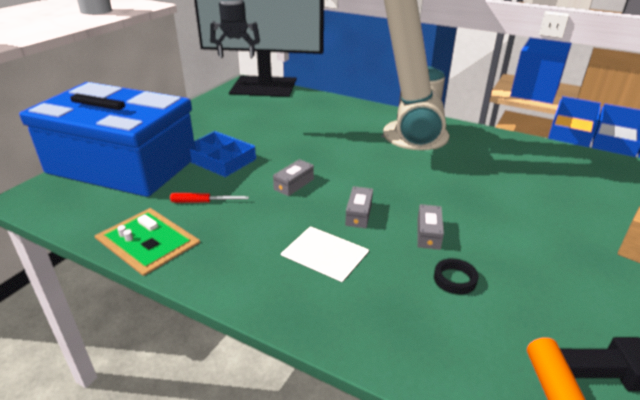

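View pics/side0.png

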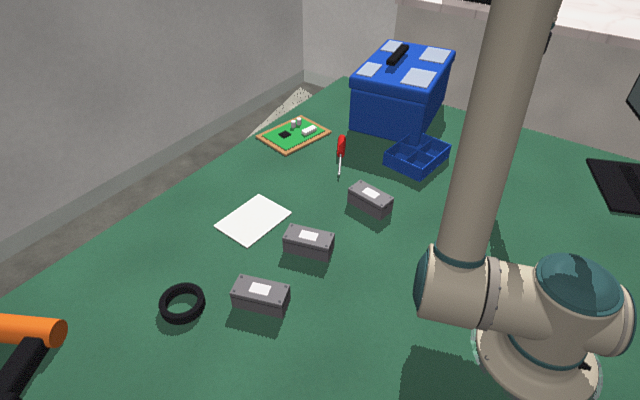

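The scene view faces the robot, so image right is +y. case_left is at about (430,225), case_middle at (360,206), case_right at (294,177). The board is at (325,253), the tape at (456,276), the driver at (208,198) and the tray at (222,152). In the side view the cases are at (260,293), (308,240) and (370,198), and the board is at (253,220).

```bash
cat > h.py <<'E'
from station import *
import cv2,numpy as np
from scipy.spatial.transform import Rotation as R
def cloud(n,d):
    c=camera_params(n);v,u=np.mgrid[0:400,0:640]
    P=np.stack([(u-c['cx'])/c['fx']*d,-(v-c['cy'])/c['fy']*d,-d],-1)
    return P@R.from_rotvec(c['attitude']).as_matrix().T+c['eye']
def proj_ray(n,u,v):
    c=camera_params(n);r=np.array([(u-c['cx'])/c['fx'],-(v-c['cy'])/c['fy'],-1.])
    return c['eye'],R.from_rotvec(c['attitude']).apply(r)
def tri(uv1,uv2):
    o1,r1=proj_ray("scene",*uv1);o2,r2=proj_ray("side",*uv2)
    t=np.linalg.lstsq(np.c_[r1,-r2],o2-o1,rcond=None)[0]
    a,b=o1+t[0]*r1,o2+t[1]*r2
    return (a+b)/2,np.linalg.norm(a-b)
E
python3 - <<'E'
from h import *
for n in("scene","side"):
    d=np.load(f"{n}_d.npy");P=cloud(n,d);img=cv2.imread(f"pics/{n}0.png")
    ok=(d>0)&(P[...,0]>.2)&(P[...,0]<.9)&(abs(P[...,1])<.6)
    m=(ok&(P[...,2]>.012)&(P[...,2]<.07)).astype(np.uint8)
    k,l,st,ce=cv2.connectedComponentsWithStats(m)
    for i in range(1,k):
        if st[i,4]<80: continue
        Q=P[l==i];zt=np.percentile(Q[:,2],90);T=Q[Q[:,2]>zt-.008]
        r=cv2.minAreaRect(T[:,:2].astype(np.float32)*1000)
        print(n,ce[i].round(),st[i,4],'ztop',zt.round(4),np.round(r[0],1),np.round(r[1],1),round(r[2],1))
    w=ok&(img.min(-1)>200)&(P[...,2]<.02);r=cv2.minAreaRect(P[w][:,:2].astype(np.float32)*1000);print('board',r,np.median(P[w][:,2]))
a=cv2.resize(cv2.imread("pics/scene0.png")[140:300,180:500],(800,400),interpolation=2)
b=cv2.resize(cv2.imread("pics/side0.png")[170:330,150:470],(800,400),interpolation=2)
cv2.imwrite("pics/ca.png",a);cv2.imwrite("pics/cb.png",b)
E
```

```text
scene [184. 162.] 3117 ztop 0.0599 [ 625.9 -509.2] [105.4 261.9] 71.2
scene [293. 175.] 791 ztop 0.0436 [ 462.9 -186.6] [ 56.1 115.9] 80.5
scene [359. 205.] 778 ztop 0.0442 [506.8  29.5] [115.5  52.7] 16.6
scene [189. 196.] 266 ztop 0.0221 [ 672.1 -371.3] [ 26.7 104.1] 26.4
scene [430. 225.] 924 ztop 0.0444 [498.  208.5] [116.4  52.3] 19.4
scene [147. 222.] 131 ztop 0.018 [ 805.2 -391.5] [54.6 22. ] 78.8
scene [124. 232.] 116 ztop 0.0271 [ 863.7 -399. ] [42.  17.1] 79.4
scene [456. 274.] 713 ztop 0.0227 [625.  308.6] [87.7 90.3] 74.4
scene [568. 367.] 3463 ztop 0.0515 [772.6 564.9] [118.  152.3] 31.5
board ((684.3912963867188, -171.529541015625), (340.971435546875, 565.1865234375), 2.076342821121216) 0.001369046085951009
side [403. 143.] 2691 ztop 0.0582 [ 582.5 -511.7] [249.5  74.2] 24.9
side [309. 129.] 89 ztop 0.0222 [ 801.8 -394.9] [55.3 26.5] 78.7
side [341. 149.] 207 ztop 0.0269 [ 667.3 -378.9] [ 22.9 106.5] 29.4
side [370. 198.] 1016 ztop 0.0476 [ 460.6 -190. ] [ 56.5 111.8] 80.6
side [308. 240.] 1301 ztop 0.0473 [502.8  26.6] [110.4  58.7] 17.4
side [260. 294.] 1728 ztop 0.047 [495.1 206.6] [111.4  54.6] 19.9
side [181. 302.] 876 ztop 0.0247 [620.3 305.4] [89.  89.1] 5.9
side [ 27. 347.] 3370 ztop 0.052 [766.9 565.4] [119.5 157.9] 32.6
board ((681.3263549804688, -163.69049072265625), (201.0812530517578, 552.176513671875), 8.851200103759766) 0.004175072400665614
```

View pics/ca.png

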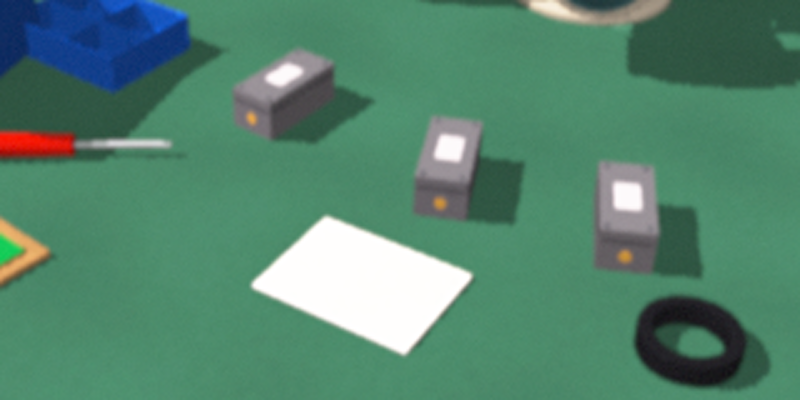

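View pics/cb.png

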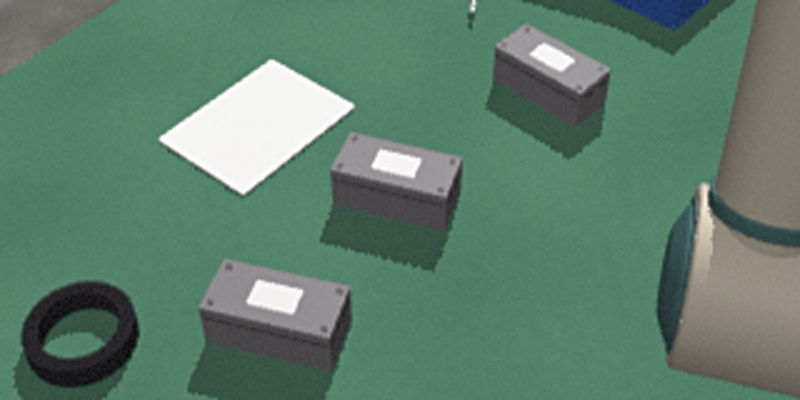

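Crop A (scene): the plate centres are at (628,196), (449,148) and (285,74), and the brass sockets face the camera, so +x points away from the robot. The board corners are (327,216), (472,275), (405,354) and (252,286). Crop B (side): the plates are at (275,296), (396,163) and (552,56), and the board corners are (272,60), (353,106), (243,194) and (161,138).

```bash
python3 - <<'E'
from h import *
A=lambda x,y:(180+x/2.5,140+y/2.5)
B=lambda x,y:(150+x/2.5,170+y/2.5)
for n,a,b in[("L",(628,196),(275,296)),("M",(449,148),(396,163)),("R",(285,74),(552,56))]:
    print(n,tri(A(*a),B(*b)))
ps=[]
for a in[(327,216),(472,275),(405,354),(252,286)]:
    c=[]
    for b in[(272,60),(353,106),(243,194),(161,138)]:
        c.append(tri(A(*a),B(*b)))
    p=min(c,key=lambda t:t[1] if -.02<t[0][2]<.03 else 9);print(p);ps.append(p[0])
print(np.mean(ps,0))
print(R.from_rotvec(read_state()['ee_rot']).as_matrix().round(3))
E
```

```text
L (array([0.49513132, 0.20722184, 0.04337594]), np.float64(0.005121130370280668))
M (array([0.50332166, 0.02716294, 0.0428708 ]), np.float64(0.004264959053296314))
R (array([ 0.46084269, -0.18882909,  0.04447562]), np.float64(0.005654832051390002))
(array([ 0.61243761, -0.04952755,  0.00153359]), np.float64(0.0029441790300700527))
(array([ 6.23078536e-01,  1.08212507e-01, -9.13530016e-05]), np.float64(0.003813030319791454))
(array([ 0.74237883,  0.09827911, -0.00185766]), np.float64(0.0071361302459246))
(array([ 0.73192069, -0.0601414 , -0.00151693]), np.float64(0.004917511949133217))
[ 6.77453917e-01  2.42056682e-02 -4.83086554e-04]
[[ 0.898  0.439 -0.001]
 [ 0.439 -0.898  0.002]
 [ 0.    -0.002 -1.   ]]
```

The manual's scale: shifts go in shares of 400 mm and turns go in shares of 180 degrees. Converting my numbers, -278 mm is -0.695, -250 mm is -0.625, 6.4 degrees is 0.0356.

Emit:
{"api": "servo_tool", "payload": {
  "offset": [
    [0.0675,-0.0675,0.005],
    [0.135,-0.135,0.01],
    [0.205,-0.205,0.015],
    [0.275,-0.275,0.02],
    [0.345,-0.345,0.025],
    [0.415,-0.415,0.03],
    [0.485,-0.485,0.035],
    [0.555,-0.555,0.04],
    [0.625,-0.625,0.045],
    [0.695,-0.695,0.05]
  ],
  "twist": [
    [0,0,0],
    [0,0,0.0056],
    [0,0,0.0056],
    [0,0,0.0111],
    [0,0,0.0111],
    [0,0,0.0167],
    [0,0,0.0222],
    [0,0,0.0278],
    [0,0,0.0333],
    [0,0,0.0356]
  ],
  "jaw": [0,0,0,0,0,0,0,0,0,0],
  "grip_force": 100
}}

```text
time: 0.93
position: [0.3801, -0.1427, 0.2111]
ee_rot: [-3.096, -0.534, 0.0]
force: [0.4, 0.9, -0.0]
width: 0.0853
gripper_force: 0.0
```

```bash
cat >> h.py <<'E'
def go(x,y,z,yaw,pr=True):
    s=read_state();M=R.from_rotvec(s['ee_rot'])
    a=np.deg2rad(yaw);T=R.from_matrix(np.array([[np.cos(a),np.sin(a),0],[np.sin(a),-np.cos(a),0],[0,0,-1]]))
    print('t',round(s['time'],2),'pos',np.round(s['position'],4),'offset mm',np.round(M.inv().apply(np.array([x,y,z])-s['position'])*1000,1),'twist',np.round((M.inv()*T).as_rotvec(degrees=True),1),'w',round(s['width'],4),'F',np.round(s['force'],2),'T',np.round(s['torque'],3))
E
python3 -c "
from h import *
go(.496,.2073,.2,19.6)"
```

```text
t 0.93 pos [ 0.3801 -0.1427  0.2111] offset mm [ 226.5 -291.    11.1] twist [-0.  0. -0.] w 0.0853 F [ 0.35  0.95 -0.01] T [-0.009  0.002 -0.006]
```

In the tool's units: -291 mm is -0.7275, 100 mm is 0.25.

Emit:
{"api": "servo_tool", "payload": {
  "offset": [
    [0.0625,-0.08,0.0025],
    [0.125,-0.16,0.005],
    [0.1875,-0.24,0.0075],
    [0.25,-0.32,0.01],
    [0.3125,-0.4,0.0125],
    [0.375,-0.48,0.0175],
    [0.4375,-0.56,0.0225],
    [0.5,-0.64,0.025],
    [0.5425,-0.6975,0.0275],
    [0.5675,-0.7275,0.0275]
  ],
  "twist": [
    [0,0,0],
    [0,0,0],
    [0,0,0],
    [0,0,0],
    [0,0,0],
    [0,0,0],
    [0,0,0],
    [0,0,0],
    [0,0,0],
    [0,0,0]
  ],
  "jaw": [0,0,0,0,0,0,0,0,0,0]
}}

```text
time: 1.77
position: [0.4964, 0.2091, 0.1995]
ee_rot: [-3.094, -0.541, 0.001]
force: [-0.4, -0.1, 0.4]
width: 0.0854
gripper_force: 0.0
```

Emit:
{"api": "servo_tool", "payload": {
  "offset": [
    [0,0,0],
    [0,0,0]
  ],
  "twist": [
    [0,0,0],
    [0,0,0]
  ],
  "jaw": [0,0]
}}

```text
time: 1.93
position: [0.4956, 0.2055, 0.1997]
ee_rot: [3.094, 0.538, -0.003]
force: [-0.4, -1.0, 0.5]
width: 0.0852
gripper_force: 0.0
```

```bash
cat >> h.py <<'E'
def wrist_cases(lo=.038,hi=.052):
    c=camera_params("wrist");p,d=grab_frame("wrist")
    v,u=np.mgrid[0:400,0:640];x=u-c['cx'];y=v-c['cy'];r=np.hypot(x,y)+1e-9;th=r/c['fx']
    t=np.tan(np.minimum(th,1.45))
    P=np.stack([x/r*t*d,-y/r*t*d,-d],-1)@R.from_rotvec(c['attitude']).as_matrix().T+c['eye']
    m=((d>0)&(th<1.2)&(P[...,2]>lo)&(P[...,2]<hi)).astype(np.uint8)
    k,l,st,ce=cv2.connectedComponentsWithStats(m)
    for i in range(1,k):
        if st[i,4]<150: continue
        Q=P[l==i];q=cv2.minAreaRect(Q[:,:2].astype(np.float32)*1000)
        print(ce[i].round(),st[i,4],'z',np.median(Q[:,2]).round(4),np.round(q[0],1),np.round(q[1],1),round(q[2],1))
    return p
E
python3 -c "
from h import *
go(.496,.2073,.2,19.6)
cv2.imwrite('pics/w1.png',wrist_cases())"
```

```text
t 1.93 pos [0.4956 0.2055 0.1997] offset mm [ 1.  -1.6 -0.3] twist [0.1 0.1 0.1] w 0.0852 F [-0.37 -0.96  0.49] T [ 0.011  0.032 -0.014]
[321. 179.] 5630 z 0.0468 [496.2 207. ] [111.3  51.8] 19.4
[ 22. 205.] 722 z 0.0448 [302.8 631.5] [196.8  86.4] 19.1
[471. 225.] 3810 z 0.0468 [504.2  27.4] [111.4  54.7] 16.4
[560. 290.] 1532 z 0.0468 [ 462.9 -189. ] [ 57.4 110.2] 81.4
[615. 315.] 646 z 0.0417 [ 450.5 -453. ] [174.5 130.6] 83.0
[ 38. 380.] 356 z 0.0452 [-266.2  701.2] [166.4 140.6] 0.3
```

View pics/w1.png

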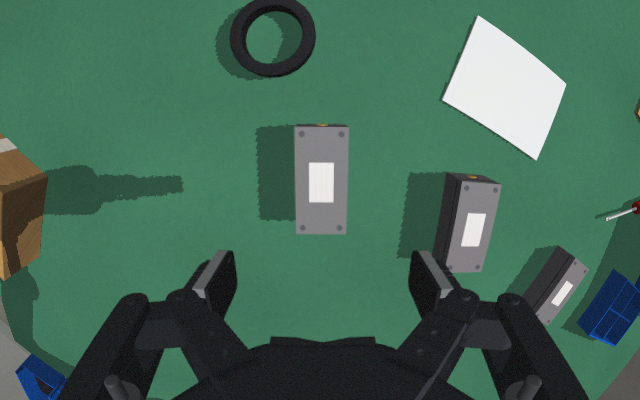

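The wrist view shows the left case top centred at (321,180), square between the open fingers. The middle case is at (471,225) and the right one at (560,290), and all tops are at z≈0.047. I'll descend on the left case now.

In the tool's units: 190 mm is 0.475, 187 mm is 0.4675.

Emit:
{"api": "servo_tool", "payload": {
  "offset": [
    [0.0025,-0.0025,0.0625],
    [0.0025,-0.0025,0.15],
    [0.0025,-0.0025,0.2375],
    [0.0025,-0.0025,0.3125],
    [0.0025,-0.0025,0.375],
    [0.0025,-0.0025,0.4175],
    [0.0025,-0.0025,0.4475],
    [0.0025,-0.0025,0.4675],
    [0.0025,-0.0025,0.475],
    [0.0025,-0.0025,0.475]
  ],
  "twist": [
    [0,0,0],
    [0,0,0],
    [0,0,0],
    [0,0,0],
    [0,0,0],
    [0,0,0],
    [0,0,0],
    [0,0,0],
    [0,0,0],
    [0,0,0]
  ],
  "jaw": [0,0,0,0,0,0,0,0,0,0]
}}

```text
time: 2.82
position: [0.4965, 0.2058, 0.0102]
ee_rot: [3.095, 0.534, -0.001]
force: [-0.3, -0.9, -0.1]
width: 0.0858
gripper_force: 0.0
```

Emit:
{"api": "servo_tool", "payload": {
  "offset": [
    [0,0,0],
    [0,0,0],
    [0,0,0],
    [0,0,0],
    [0,0,0],
    [0,0,0],
    [0,0,0],
    [0,0,0],
    [0,0,0],
    [0,0,0]
  ],
  "twist": [
    [0,0,0],
    [0,0,0],
    [0,0,0],
    [0,0,0],
    [0,0,0],
    [0,0,0],
    [0,0,0],
    [0,0,0],
    [0,0,0],
    [0,0,0]
  ],
  "jaw": [0.2,0.3,0.4,0.5,0.6,0.7,0.8,0.9,1,1],
  "grip_force": 100
}}

```text
time: 3.65
position: [0.4974, 0.2072, 0.0116]
ee_rot: [3.095, 0.536, 0.003]
force: [-1.1, -1.3, 5.7]
width: 0.0509
gripper_force: 104.1
```

```bash
python3 -c "
from h import *
go(.4962,.207,.01,19.4)"
```

```text
t 3.65 pos [0.4974 0.2072 0.0116] offset mm [-1.1 -0.2  1.6] twist [ 0.  -0.1  0.3] w 0.0509 F [-1.07 -1.3   5.67] T [-0.023  0.146 -0.065]
```

In the tool's units: -170 mm is -0.425, -163 mm is -0.4075.

Emit:
{"api": "servo_tool", "payload": {
  "offset": [
    [0,0,-0.025],
    [0,0,-0.075],
    [0,0,-0.15],
    [0,0,-0.225],
    [0,0,-0.3],
    [0,0,-0.3625],
    [0,0,-0.4075],
    [0,0,-0.425],
    [0,0,-0.425],
    [0,0,-0.425]
  ],
  "twist": [
    [0,0,0],
    [0,0,0],
    [0,0,0],
    [0,0,0],
    [0,0,0],
    [0,0,0],
    [0,0,0],
    [0,0,0],
    [0,0,0],
    [0,0,0]
  ],
  "jaw": [1,1,1,1,1,1,1,1,1,1]
}}

```text
time: 4.48
position: [0.496, 0.2068, 0.1798]
ee_rot: [3.095, 0.537, -0.001]
force: [-0.9, 0.1, -3.1]
width: 0.0506
gripper_force: 104.3
```

```bash
cat >> h.py <<'E'
def tq():
    s=read_state();M=R.from_rotvec(s['ee_rot']);print('t',round(s['time'],2),'pos',s['position'].round(4),'rot',np.round(s['ee_rot'],3),'F tool',M.inv().apply(s['force']).round(2),'T tool',M.inv().apply(s['torque']).round(3),'tau',np.round(s['joint_efforts'],2),'w',round(s['width'],4),round(s['gripper_force'],1))
E
python3 -c "
from h import *
tq()"
```

```text
t 4.48 pos [0.496  0.2068 0.1798] rot [ 3.095e+00  5.370e-01 -1.000e-03] F tool [-0.84 -0.42  3.08] T tool [-0.051 -0.027 -0.011] tau [ 3.000e-02 -4.158e+01 -2.500e+01  0.000e+00 -5.000e-02 -0.000e+00] w 0.0506 104.3
```

In the tool's units: -40 mm is -0.1.

Emit:
{"api": "servo_tool", "payload": {
  "offset": [
    [0.1,0,0],
    [0,0,0],
    [-0.1,0,0],
    [0,0,0],
    [0.1,0,0],
    [0,0,0],
    [-0.1,0,0],
    [0,0,0],
    [0.1,0,0],
    [0,0,0]
  ],
  "twist": [
    [0,0,0],
    [0,0,0],
    [0,0,0],
    [0,0,0],
    [0,0,0],
    [0,0,0],
    [0,0,0],
    [0,0,0],
    [0,0,0],
    [0,0,0]
  ],
  "jaw": [1,1,1,1,1,1,1,1,1,1]
}}

```text
time: 5.32
position: [0.5163, 0.2121, 0.1718]
ee_rot: [-3.094, -0.535, -0.017]
force: [7.2, 1.8, -1.5]
width: 0.0505
gripper_force: 104.5
```

Emit:
{"api": "servo_tool", "payload": {
  "offset": [
    [0,0,0],
    [0,0,0],
    [0,0,0],
    [0,0,0]
  ],
  "twist": [
    [0,0,0],
    [0,0,0],
    [0,0,0],
    [0,0,0]
  ],
  "jaw": [1,1,1,1]
}}

```text
time: 5.65
position: [0.4964, 0.2069, 0.1801]
ee_rot: [3.095, 0.536, -0.0]
force: [-0.1, 0.2, -1.9]
width: 0.0509
gripper_force: 104.5
```

```bash
python3 -c "
from h import *
tq()"
```

```text
t 5.65 pos [0.4964 0.2069 0.1801] rot [ 3.095  0.536 -0.   ] F tool [-0.02 -0.19  1.95] T tool [ 0.022 -0.017 -0.05 ] tau [-2.000e-02 -3.931e+01 -2.362e+01 -0.000e+00  4.000e-02  0.000e+00] w 0.0509 104.5
```

In the tool's units: 27 degrees is 0.15.

Emit:
{"api": "servo_tool", "payload": {
  "offset": [
    [0,0,0],
    [0,0,0],
    [0,0,0],
    [0,0,0],
    [0,0,0],
    [0,0,0],
    [0,0,0],
    [0,0,0],
    [0,0,0],
    [0,0,0]
  ],
  "twist": [
    [0,0.0389,0],
    [0,0.0778,0],
    [0,0.1167,0],
    [0,0.15,0],
    [0,0.15,0],
    [0,0.15,0],
    [0,0.15,0],
    [0,0.1111,0],
    [0,0.0722,0],
    [0,0.0333,0]
  ],
  "jaw": [1,1,1,1,1,1,1,1,1,1]
}}

```text
time: 6.48
position: [0.5, 0.2076, 0.1833]
ee_rot: [-3.075, -0.532, -0.162]
force: [1.2, 1.0, -2.7]
width: 0.0511
gripper_force: 104.5
```

In the tool's units: -6 degrees is -0.0333.

Emit:
{"api": "servo_tool", "payload": {
  "offset": [
    [0,0,0],
    [0,0,0],
    [0,0,0],
    [0,0,0],
    [0,0,0]
  ],
  "twist": [
    [0,-0.0333,0],
    [0,-0.0333,0],
    [0,-0.0333,0],
    [0,-0.0333,0],
    [0,-0.0333,0]
  ],
  "jaw": [1,1,1,1,1]
}}

```text
time: 6.9
position: [0.4959, 0.2068, 0.1803]
ee_rot: [3.095, 0.536, 0.001]
force: [0.2, 0.2, -2.8]
width: 0.0508
gripper_force: 104.6
```

```bash
python3 -c "
from h import *
tq()"
```

```text
t 6.9 pos [0.4959 0.2068 0.1803] rot [3.095e+00 5.360e-01 1.000e-03] F tool [ 0.29 -0.1   2.85] T tool [ 0.009 -0.006  0.003] tau [ -0.08 -39.33 -24.55  -0.    -0.1    0.  ] w 0.0508 104.6
```

In the tool's units: -27 degrees is -0.15.

Emit:
{"api": "servo_tool", "payload": {
  "offset": [
    [0,0,0],
    [0,0,0],
    [0,0,0],
    [0,0,0],
    [0,0,0],
    [0,0,0],
    [0,0,0],
    [0,0,0],
    [0,0,0],
    [0,0,0]
  ],
  "twist": [
    [0,-0.0389,0],
    [0,-0.0778,0],
    [0,-0.1167,0],
    [0,-0.15,0],
    [0,-0.15,0],
    [0,-0.15,0],
    [0,-0.15,0],
    [0,-0.1111,0],
    [0,-0.0722,0],
    [0,-0.0333,0]
  ],
  "jaw": [1,1,1,1,1,1,1,1,1,1]
}}

```text
time: 7.73
position: [0.4962, 0.2068, 0.182]
ee_rot: [3.076, 0.533, -0.147]
force: [0.3, 0.9, -2.3]
width: 0.0508
gripper_force: 104.5
```

In the tool's units: 6 degrees is 0.0333.

Emit:
{"api": "servo_tool", "payload": {
  "offset": [
    [0,0,0],
    [0,0,0],
    [0,0,0],
    [0,0,0],
    [0,0,0]
  ],
  "twist": [
    [0,0.0333,0],
    [0,0.0333,0],
    [0,0.0333,0],
    [0,0.0333,0],
    [0,0.0333,0]
  ],
  "jaw": [1,1,1,1,1]
}}

```text
time: 8.15
position: [0.4982, 0.2073, 0.181]
ee_rot: [3.095, 0.536, 0.002]
force: [0.4, 0.0, -2.1]
width: 0.0507
gripper_force: 104.5
```

```bash
python3 -c "
from h import *
tq()
go(.4962,.207,.182,19.4)"
```

```text
t 8.15 pos [0.4982 0.2073 0.181 ] rot [3.095e+00 5.360e-01 2.000e-03] F tool [0.39 0.12 2.06] T tool [0.015 0.054 0.001] tau [  0.12 -41.53 -23.69  -0.     0.1    0.  ] w 0.0507 104.5
t 8.15 pos [0.4982 0.2073 0.181 ] offset mm [-2.  -0.4 -1. ] twist [ 0.  -0.1  0.3] w 0.0507 F [ 0.41  0.01 -2.06] T [ 0.033 -0.046 -0.001]
```

```bash
cat >> h.py <<'E'
def avg(n=10):
    a=[]
    for _ in range(n):
        grab_frame("side");s=read_state();M=R.from_rotvec(s['ee_rot'])
        a.append(np.r_[M.inv().apply(s['force']),M.inv().apply(s['torque']),s['position']])
    a=np.array(a);print('t',round(s['time'],2),a.mean(0).round(3),'Tstd',a.std(0)[3:6].round(3))
E
python3 -c "
from h import *
avg()"
```

```text
t 8.65 [-0.169  0.123  2.549  0.009  0.005  0.003  0.497  0.207  0.18 ] Tstd [0.028 0.03  0.034]
```

In the tool's units: 27 degrees is 0.15.

Emit:
{"api": "servo_tool", "payload": {
  "offset": [
    [0,0,0],
    [0,0,0],
    [0,0,0],
    [0,0,0],
    [0,0,0],
    [0,0,0],
    [0,0,0],
    [0,0,0],
    [0,0,0],
    [0,0,0]
  ],
  "twist": [
    [0,0.0389,0],
    [0,0.0778,0],
    [0,0.1167,0],
    [0,0.15,0],
    [0,0.15,0],
    [0,0.15,0],
    [0,0.15,0],
    [0,0.1111,0],
    [0,0.0722,0],
    [0,0.0333,0]
  ],
  "jaw": [1,1,1,1,1,1,1,1,1,1]
}}

```text
time: 9.48
position: [0.5, 0.2076, 0.1831]
ee_rot: [-3.075, -0.532, -0.161]
force: [1.4, 0.7, -2.9]
width: 0.0508
gripper_force: 104.5
```

In the tool's units: -6 degrees is -0.0333.

Emit:
{"api": "servo_tool", "payload": {
  "offset": [
    [0,0,0],
    [0,0,0],
    [0,0,0],
    [0,0,0],
    [0,0,0]
  ],
  "twist": [
    [0,-0.0333,0],
    [0,-0.0333,0],
    [0,-0.0333,0],
    [0,-0.0333,0],
    [0,-0.0333,0]
  ],
  "jaw": [1,1,1,1,1]
}}

```text
time: 9.9
position: [0.4959, 0.2068, 0.1803]
ee_rot: [3.095, 0.536, 0.0]
force: [-0.5, 0.9, -3.0]
width: 0.0507
gripper_force: 104.6
```

```bash
python3 -c "
from h import *
avg()
go(.4962,.207,.182,19.4)"
```

```text
t 10.4 [ 7.90e-02  1.16e-01  2.59e+00 -2.00e-03 -1.00e-03 -1.00e-02  4.96e-01
  2.07e-01  1.81e-01] Tstd [0.029 0.037 0.023]
t 10.4 pos [0.4966 0.2069 0.1805] offset mm [-0.4 -0.2 -1.5] twist [ 0.  -0.   0.3] w 0.0507 F [ 0.7   0.27 -2.47] T [-0.01   0.017  0.022]
```

The left case is quiet: the torque shift was 0.006 N m against about 0.083 N m expected for a loose part. I'll set it back.

In the tool's units: 170 mm is 0.425, 168 mm is 0.42.

Emit:
{"api": "servo_tool", "payload": {
  "offset": [
    [0,0,0.05],
    [0,0,0.125],
    [0,0,0.2],
    [0,0,0.275],
    [0,0,0.3375],
    [0,0,0.375],
    [0,0,0.4],
    [0,0,0.4125],
    [0,0,0.42],
    [0,0,0.425]
  ],
  "twist": [
    [0,0,0],
    [0,0,0],
    [0,0,0],
    [0,0,0],
    [0,0,0],
    [0,0,0],
    [0,0,0],
    [0,0,0],
    [0,0,0],
    [0,0,0]
  ],
  "jaw": [1,1,1,1,1,1,1,1,1,1]
}}

```text
time: 11.23
position: [0.4972, 0.2071, 0.0116]
ee_rot: [3.095, 0.536, 0.001]
force: [-5.9, -1.8, 19.4]
width: 0.0509
gripper_force: 106.6
```

Emit:
{"api": "servo_tool", "payload": {
  "offset": [
    [0,0,0],
    [0,0,0],
    [0,0,0],
    [0,0,0],
    [0,0,0],
    [0,0,0],
    [0,0,0],
    [0,0,0]
  ],
  "twist": [
    [0,0,0],
    [0,0,0],
    [0,0,0],
    [0,0,0],
    [0,0,0],
    [0,0,0],
    [0,0,0],
    [0,0,0]
  ],
  "jaw": [1,1,0.4,0.3,0.15,0,0,0]
}}

```text
time: 11.9
position: [0.4968, 0.207, 0.0103]
ee_rot: [3.095, 0.536, 0.0]
force: [0.5, -0.3, -0.1]
width: 0.0855
gripper_force: 0.0
```

```bash
python3 -c "
from h import *
go(.5042,.0274,.15,16.6)"
```

```text
t 11.9 pos [0.4968 0.207  0.0103] offset mm [ -53.4  171.6 -139.7] twist [ 0.  -0.   3.1] w 0.0855 F [ 0.5  -0.32 -0.1 ] T [ 0.044 -0.01   0.026]
```

In the tool's units: 172 mm is 0.43, -140 mm is -0.35, 3 degrees is 0.0167.

Emit:
{"api": "servo_tool", "payload": {
  "offset": [
    [0,0,-0.05],
    [0,0,-0.1375],
    [0,0,-0.2375],
    [-0.01,0.03,-0.3125],
    [-0.03,0.1,-0.35],
    [-0.0575,0.1875,-0.35],
    [-0.085,0.275,-0.35],
    [-0.11,0.3575,-0.35],
    [-0.1275,0.4125,-0.35],
    [-0.1325,0.43,-0.35]
  ],
  "twist": [
    [0,0,0],
    [0,0,0],
    [0,0,0],
    [0,0,0],
    [0,0,0.0033],
    [0,0,0.0067],
    [0,0,0.01],
    [0,0,0.0133],
    [0,0,0.0167],
    [0,0,0.0167]
  ],
  "jaw": [0,0,0,0,0,0,0,0,0,0]
}}

```text
time: 12.73
position: [0.5047, 0.0239, 0.1503]
ee_rot: [3.108, 0.45, 0.0]
force: [-0.0, 0.6, 0.3]
width: 0.0853
gripper_force: 0.0
```

Emit:
{"api": "servo_tool", "payload": {
  "offset": [
    [0,0,0],
    [0,0,0],
    [0,0,0]
  ],
  "twist": [
    [0,0,0],
    [0,0,0],
    [0,0,0]
  ],
  "jaw": [0,0,0]
}}

```text
time: 12.98
position: [0.5045, 0.0283, 0.1501]
ee_rot: [-3.107, -0.456, 0.0]
force: [-0.2, 0.3, 0.5]
width: 0.0855
gripper_force: 0.0
```

```bash
python3 -c "
from h import *
wrist_cases()
go(.5042,.0274,.01,16.6)"
```

```text
[137. 150.] 5686 z 0.0467 [497.2 206.8] [110.4  54.9] 19.8
[323. 194.] 7892 z 0.0468 [503.6  27.4] [111.4  52.9] 16.7
[510. 270.] 2314 z 0.0468 [ 479.8 -191.2] [54.4 77. ] 81.8
[601. 311.] 1279 z 0.0425 [ 456. -454.] [174.  141.3] 84.2
[ 18. 388.] 326 z 0.0448 [-236.8  640.7] [ 83.7 231.6] 31.7
t 13.03 pos [0.5045 0.0285 0.1502] offset mm [ -0.6   1.1 140.2] twist [-0.   0.   0.1] w 0.0853 F [ 0.4   0.12 -0.23] T [ 0.013 -0.01   0.014]
```

The left case is back within about 1 mm. Now the middle case: grasp, lift, shake.

In the tool's units: 140 mm is 0.35, 138 mm is 0.345.

Emit:
{"api": "servo_tool", "payload": {
  "offset": [
    [-0.0025,0.0025,0.0625],
    [-0.0025,0.0025,0.15],
    [-0.0025,0.0025,0.225],
    [-0.0025,0.0025,0.28],
    [-0.0025,0.0025,0.315],
    [-0.0025,0.0025,0.335],
    [-0.0025,0.0025,0.345],
    [-0.0025,0.0025,0.35],
    [-0.0025,0.0025,0.35],
    [-0.0025,0.0025,0.35]
  ],
  "twist": [
    [0,0,0],
    [0,0,0],
    [0,0,0],
    [0,0,0],
    [0,0,0],
    [0,0,0],
    [0,0,0],
    [0,0,0],
    [0,0,0],
    [0,0,0]
  ],
  "jaw": [0,0,0,0,0,0,0,0,0,0.2]
}}

```text
time: 13.87
position: [0.5048, 0.0261, 0.0111]
ee_rot: [3.108, 0.456, 0.003]
force: [0.7, 0.5, 0.1]
width: 0.0757
gripper_force: 0.0
```

Emit:
{"api": "servo_tool", "payload": {
  "offset": [
    [0,0,0],
    [0,0,0],
    [0,0,0],
    [0,0,0],
    [0,0,0],
    [0,0,0],
    [0,0,0],
    [0,0,0],
    [0,0,0],
    [0,0,0]
  ],
  "twist": [
    [0,0,0],
    [0,0,0],
    [0,0,0],
    [0,0,0],
    [0,0,0],
    [0,0,0],
    [0,0,0],
    [0,0,0],
    [0,0,0],
    [0,0,0]
  ],
  "jaw": [0.3,0.4,0.5,0.6,0.7,0.8,0.9,1,1,1]
}}

```text
time: 14.7
position: [0.5044, 0.0263, 0.0115]
ee_rot: [-3.108, -0.454, -0.003]
force: [-1.9, 2.2, 6.3]
width: 0.0509
gripper_force: 103.3
```

```bash
python3 -c "
from h import *
go(.504,.0274,.01,16.6)"
```

```text
t 14.7 pos [0.5044 0.0263 0.0115] offset mm [-0.1 -1.2  1.5] twist [-0.  -0.1  0. ] w 0.0509 F [-1.93  2.21  6.27] T [ 0.309  0.204 -0.056]
```

In the tool's units: -170 mm is -0.425, -163 mm is -0.4075.

Emit:
{"api": "servo_tool", "payload": {
  "offset": [
    [0,0,-0.025],
    [0,0,-0.075],
    [0,0,-0.15],
    [0,0,-0.225],
    [0,0,-0.3],
    [0,0,-0.3625],
    [0,0,-0.4075],
    [0,0,-0.425],
    [0,0,-0.425],
    [0,0,-0.425]
  ],
  "twist": [
    [0,0,0],
    [0,0,0],
    [0,0,0],
    [0,0,0],
    [0,0,0],
    [0,0,0],
    [0,0,0],
    [0,0,0],
    [0,0,0],
    [0,0,0]
  ],
  "jaw": [1,1,1,1,1,1,1,1,1,1]
}}

```text
time: 15.53
position: [0.5031, 0.0259, 0.1794]
ee_rot: [-3.108, -0.455, 0.002]
force: [0.4, 0.0, -4.1]
width: 0.051
gripper_force: 104.7
```

In the tool's units: -40 mm is -0.1.

Emit:
{"api": "servo_tool", "payload": {
  "offset": [
    [0.1,0,0],
    [0,0,0],
    [-0.1,0,0],
    [0,0,0],
    [0.1,0,0],
    [0,0,0],
    [-0.1,0,0],
    [0,0,0],
    [0.1,0,0],
    [0,0,0]
  ],
  "twist": [
    [0,0,0],
    [0,0,0],
    [0,0,0],
    [0,0,0],
    [0,0,0],
    [0,0,0],
    [0,0,0],
    [0,0,0],
    [0,0,0],
    [0,0,0]
  ],
  "jaw": [1,1,1,1,1,1,1,1,1,1]
}}

```text
time: 16.37
position: [0.523, 0.027, 0.1732]
ee_rot: [-3.107, -0.456, -0.019]
force: [7.9, -1.8, -2.7]
width: 0.0508
gripper_force: 105.2
```

Emit:
{"api": "servo_tool", "payload": {
  "offset": [
    [0,0,0],
    [0,0,0],
    [0,0,0],
    [0,0,0]
  ],
  "twist": [
    [0,0,0],
    [0,0,0],
    [0,0,0],
    [0,0,0]
  ],
  "jaw": [1,1,1,1]
}}

```text
time: 16.7
position: [0.5039, 0.0259, 0.1794]
ee_rot: [-3.108, -0.455, 0.001]
force: [0.8, -0.2, -2.8]
width: 0.0509
gripper_force: 105.4
```

In the tool's units: 27 degrees is 0.15.

Emit:
{"api": "servo_tool", "payload": {
  "offset": [
    [0,0,0],
    [0,0,0],
    [0,0,0],
    [0,0,0],
    [0,0,0],
    [0,0,0],
    [0,0,0],
    [0,0,0],
    [0,0,0],
    [0,0,0]
  ],
  "twist": [
    [0,0.0389,0],
    [0,0.0778,0],
    [0,0.1167,0],
    [0,0.15,0],
    [0,0.15,0],
    [0,0.15,0],
    [0,0.15,0],
    [0,0.1111,0],
    [0,0.0722,0],
    [0,0.0333,0]
  ],
  "jaw": [1,1,1,1,1,1,1,1,1,1]
}}

```text
time: 17.53
position: [0.5073, 0.025, 0.183]
ee_rot: [-3.095, -0.451, -0.162]
force: [1.3, -0.0, -4.2]
width: 0.0511
gripper_force: 105.6
```

In the tool's units: -6 degrees is -0.0333.

Emit:
{"api": "servo_tool", "payload": {
  "offset": [
    [0,0,0],
    [0,0,0],
    [0,0,0],
    [0,0,0],
    [0,0,0]
  ],
  "twist": [
    [0,-0.0333,0],
    [0,-0.0333,0],
    [0,-0.0333,0],
    [0,-0.0333,0],
    [0,-0.0333,0]
  ],
  "jaw": [1,1,1,1,1]
}}

```text
time: 17.95
position: [0.5031, 0.0259, 0.1802]
ee_rot: [3.109, 0.455, 0.0]
force: [-0.1, 0.2, -4.4]
width: 0.0507
gripper_force: 105.7
```

```bash
python3 -c "
from h import *
avg()"
```

```text
t 18.45 [ 2.900e-02 -3.020e-01  3.724e+00 -1.700e-02 -1.000e-03 -3.000e-03
  5.030e-01  2.600e-02  1.810e-01] Tstd [0.027 0.018 0.022]
```

In the tool's units: -27 degrees is -0.15.

Emit:
{"api": "servo_tool", "payload": {
  "offset": [
    [0,0,0],
    [0,0,0],
    [0,0,0],
    [0,0,0],
    [0,0,0],
    [0,0,0],
    [0,0,0],
    [0,0,0],
    [0,0,0],
    [0,0,0]
  ],
  "twist": [
    [0,-0.0389,0],
    [0,-0.0778,0],
    [0,-0.1167,0],
    [0,-0.15,0],
    [0,-0.15,0],
    [0,-0.15,0],
    [0,-0.15,0],
    [0,-0.1111,0],
    [0,-0.0722,0],
    [0,-0.0333,0]
  ],
  "jaw": [1,1,1,1,1,1,1,1,1,1]
}}

```text
time: 19.28
position: [0.5037, 0.0258, 0.1817]
ee_rot: [3.09, 0.452, -0.149]
force: [-0.1, -1.2, -3.7]
width: 0.0507
gripper_force: 105.6
```

In the tool's units: 6 degrees is 0.0333.

Emit:
{"api": "servo_tool", "payload": {
  "offset": [
    [0,0,0],
    [0,0,0],
    [0,0,0],
    [0,0,0],
    [0,0,0]
  ],
  "twist": [
    [0,0.0333,0],
    [0,0.0333,0],
    [0,0.0333,0],
    [0,0.0333,0],
    [0,0.0333,0]
  ],
  "jaw": [1,1,1,1,1]
}}

```text
time: 19.7
position: [0.5054, 0.0259, 0.1809]
ee_rot: [3.108, 0.455, 0.001]
force: [0.3, -0.2, -3.5]
width: 0.0511
gripper_force: 105.7
```

```bash
python3 -c "
from h import *
avg()
go(.504,.0265,.18,16.6)"
```

```text
t 20.2 [-1.700e-02 -1.500e-01  4.199e+00  2.100e-02  1.700e-02  2.000e-03
  5.050e-01  2.600e-02  1.800e-01] Tstd [0.03  0.023 0.022]
t 20.2 pos [0.504 0.026 0.18 ] offset mm [ 0.1 -0.5  0. ] twist [-0.   0.   0.1] w 0.0508 F [-0.55 -0.3  -4.42] T [0.052 0.002 0.006]
```

Middle: the torque shift was 0.018 N m, well below 0.083, so it is quiet. I'll set it back.

Emit:
{"api": "servo_tool", "payload": {
  "offset": [
    [0,0,0.05],
    [0,0,0.125],
    [0,0,0.2],
    [0,0,0.275],
    [0,0,0.3375],
    [0,0,0.375],
    [0,0,0.4],
    [0,0,0.4125],
    [0,0,0.42],
    [0,0,0.425]
  ],
  "twist": [
    [0,0,0],
    [0,0,0],
    [0,0,0],
    [0,0,0],
    [0,0,0],
    [0,0,0],
    [0,0,0],
    [0,0,0],
    [0,0,0],
    [0,0,0]
  ],
  "jaw": [1,1,1,1,1,1,1,1,1,1]
}}

```text
time: 21.03
position: [0.504, 0.0259, 0.0115]
ee_rot: [3.108, 0.455, -0.001]
force: [-7.5, 0.1, 22.0]
width: 0.051
gripper_force: 108.3
```

Emit:
{"api": "servo_tool", "payload": {
  "offset": [
    [0,0,0],
    [0,0,0],
    [0,0,0],
    [0,0,0],
    [0,0,0],
    [0,0,0],
    [0,0,0],
    [0,0,0]
  ],
  "twist": [
    [0,0,0],
    [0,0,0],
    [0,0,0],
    [0,0,0],
    [0,0,0],
    [0,0,0],
    [0,0,0],
    [0,0,0]
  ],
  "jaw": [1,1,0.4,0.3,0.15,0,0,0]
}}

```text
time: 21.7
position: [0.5043, 0.0259, 0.0103]
ee_rot: [3.108, 0.455, 0.001]
force: [-0.3, 0.1, 0.6]
width: 0.0856
gripper_force: 0.0
```

```bash
python3 -c "
from h import *
go(.462,-.1889,.15,-9.2)"
```

```text
t 21.7 pos [0.5043 0.0259 0.0103] offset mm [-102.   193.7 -139.7] twist [ 0.  -0.  25.9] w 0.0856 F [-0.35  0.06  0.58] T [ 0.016 -0.028  0.048]
```

In the tool's units: 186 mm is 0.465, 167 mm is 0.4175, 26 degrees is 0.1444.

Emit:
{"api": "servo_tool", "payload": {
  "offset": [
    [0,0,-0.05],
    [0,0,-0.1375],
    [0,0,-0.2375],
    [-0.0125,0.025,-0.3125],
    [-0.05,0.095,-0.35],
    [-0.0925,0.175,-0.35],
    [-0.135,0.2575,-0.35],
    [-0.18,0.3425,-0.35],
    [-0.22,0.4175,-0.35],
    [-0.245,0.465,-0.35]
  ],
  "twist": [
    [0,0,0],
    [0,0,0],
    [0,0,0],
    [0,0,0.0111],
    [0,0,0.0389],
    [0,0,0.0667],
    [0,0,0.0944],
    [0,0,0.1222],
    [0,0,0.1389],
    [0,0,0.1444]
  ],
  "jaw": [0,0,0,0,0,0,0,0,0,0]
}}

```text
time: 22.53
position: [0.4628, -0.1835, 0.1504]
ee_rot: [3.129, -0.262, 0.001]
force: [0.3, 0.3, 0.0]
width: 0.0852
gripper_force: 0.0
```

In the tool's units: 8 mm is 0.02.

Emit:
{"api": "servo_tool", "payload": {
  "offset": [
    [0,0.02,0],
    [0,0.02,0],
    [0,0.02,0],
    [0,0.02,0]
  ],
  "twist": [
    [0,0,0],
    [0,0,0],
    [0,0,0],
    [0,0,0]
  ],
  "jaw": [0,0,0,0]
}}

```text
time: 22.87
position: [0.4622, -0.187, 0.1501]
ee_rot: [-3.13, 0.254, 0.0]
force: [0.2, 0.4, -1.0]
width: 0.0854
gripper_force: 0.0
```

```bash
python3 -c "
from h import *
wrist_cases()
go(.4620,-.1889,.01,-9.2)"
```

```text
[568. 142.] 4227 z 0.0437 [ 512.  -461.8] [172.4 253.7] 83.2
[109. 189.] 4440 z 0.0466 [504.8  25.5] [110.7  54.8] 16.8
[325. 192.] 7772 z 0.0468 [ 462.9 -189.1] [ 52.7 109.9] 81.4
[ 24. 218.] 1891 z 0.0465 [497.3 207. ] [111.3  57.4] 19.6
t 22.92 pos [ 0.4622 -0.1868  0.1502] offset mm [  0.2   2.2 140.2] twist [-0.  0. -0.] w 0.0855 F [-0.73 -0.2   0.42] T [-0.021 -0.018  0.018]
```

In the tool's units: 140 mm is 0.35, 138 mm is 0.345, -0.5 degrees is -0.0028.

Emit:
{"api": "servo_tool", "payload": {
  "offset": [
    [0.0025,0.005,0.0625],
    [0.0025,0.005,0.15],
    [0.0025,0.005,0.225],
    [0.0025,0.005,0.28],
    [0.0025,0.005,0.315],
    [0.0025,0.005,0.335],
    [0.0025,0.005,0.345],
    [0.0025,0.005,0.35],
    [0.0025,0.005,0.35],
    [0.0025,0.005,0.35]
  ],
  "twist": [
    [0,0,-0.0028],
    [0,0,-0.0028],
    [0,0,-0.0028],
    [0,0,-0.0028],
    [0,0,-0.0028],
    [0,0,-0.0028],
    [0,0,-0.0028],
    [0,0,-0.0028],
    [0,0,-0.0028],
    [0,0,-0.0028]
  ],
  "jaw": [0,0,0,0,0,0,0,0,0,0.2]
}}

```text
time: 23.75
position: [0.4636, -0.1906, 0.0112]
ee_rot: [3.131, -0.241, 0.003]
force: [-0.5, -0.6, -0.1]
width: 0.0753
gripper_force: 0.0
```

Emit:
{"api": "servo_tool", "payload": {
  "offset": [
    [0,0,0],
    [0,0,0],
    [0,0,0],
    [0,0,0],
    [0,0,0],
    [0,0,0],
    [0,0,0],
    [0,0,0],
    [0,0,0],
    [0,0,0]
  ],
  "twist": [
    [0,0,0],
    [0,0,0],
    [0,0,0],
    [0,0,0],
    [0,0,0],
    [0,0,0],
    [0,0,0],
    [0,0,0],
    [0,0,0],
    [0,0,0]
  ],
  "jaw": [0.3,0.4,0.5,0.6,0.7,0.8,0.9,1,1,1]
}}

```text
time: 24.58
position: [0.4633, -0.1905, 0.0115]
ee_rot: [3.132, -0.243, 0.003]
force: [-0.4, 2.4, 5.9]
width: 0.0509
gripper_force: 103.4
```

```bash
python3 -c "
from h import *
go(.4629,-.1891,.01,-8.6)"
```

```text
t 24.58 pos [ 0.4633 -0.1905  0.0115] offset mm [-0.6 -1.3  1.5] twist [ 0.  -0.1 -0.3] w 0.0509 F [-0.44  2.43  5.86] T [0.323 0.108 0.028]
```

In the tool's units: -170 mm is -0.425, -163 mm is -0.4075.

Emit:
{"api": "servo_tool", "payload": {
  "offset": [
    [0,0,-0.025],
    [0,0,-0.075],
    [0,0,-0.15],
    [0,0,-0.225],
    [0,0,-0.3],
    [0,0,-0.3625],
    [0,0,-0.4075],
    [0,0,-0.425],
    [0,0,-0.425],
    [0,0,-0.425]
  ],
  "twist": [
    [0,0,0],
    [0,0,0],
    [0,0,0],
    [0,0,0],
    [0,0,0],
    [0,0,0],
    [0,0,0],
    [0,0,0],
    [0,0,0],
    [0,0,0]
  ],
  "jaw": [1,1,1,1,1,1,1,1,1,1]
}}

```text
time: 25.42
position: [0.462, -0.1901, 0.1795]
ee_rot: [-3.132, 0.242, 0.002]
force: [-0.5, 1.2, -3.8]
width: 0.0505
gripper_force: 104.6
```

Emit:
{"api": "servo_tool", "payload": {
  "offset": [
    [0.1,0,0],
    [0,0,0],
    [-0.1,0,0],
    [0,0,0],
    [0.1,0,0],
    [0,0,0],
    [-0.1,0,0],
    [0,0,0],
    [0.1,0,0],
    [0,0,0]
  ],
  "twist": [
    [0,0,0],
    [0,0,0],
    [0,0,0],
    [0,0,0],
    [0,0,0],
    [0,0,0],
    [0,0,0],
    [0,0,0],
    [0,0,0],
    [0,0,0]
  ],
  "jaw": [1,1,1,1,1,1,1,1,1,1]
}}

```text
time: 26.25
position: [0.4794, -0.1971, 0.1731]
ee_rot: [3.132, -0.241, 0.015]
force: [5.5, -5.0, -2.3]
width: 0.0505
gripper_force: 109.5
```

Emit:
{"api": "servo_tool", "payload": {
  "offset": [
    [0,0,0],
    [0,0,0],
    [0,0,0],
    [0,0,0]
  ],
  "twist": [
    [0,0,0],
    [0,0,0],
    [0,0,0],
    [0,0,0]
  ],
  "jaw": [1,1,1,1]
}}

```text
time: 26.58
position: [0.463, -0.1904, 0.1804]
ee_rot: [3.132, -0.242, 0.002]
force: [0.9, -0.5, -3.0]
width: 0.0507
gripper_force: 110.1
```

In the tool's units: 27 degrees is 0.15.

Emit:
{"api": "servo_tool", "payload": {
  "offset": [
    [0,0,0],
    [0,0,0],
    [0,0,0],
    [0,0,0],
    [0,0,0],
    [0,0,0],
    [0,0,0],
    [0,0,0],
    [0,0,0],
    [0,0,0]
  ],
  "twist": [
    [0,0.0389,0],
    [0,0.0778,0],
    [0,0.1167,0],
    [0,0.15,0],
    [0,0.15,0],
    [0,0.15,0],
    [0,0.15,0],
    [0,0.1111,0],
    [0,0.0722,0],
    [0,0.0333,0]
  ],
  "jaw": [1,1,1,1,1,1,1,1,1,1]
}}

```text
time: 27.42
position: [0.4654, -0.1926, 0.1832]
ee_rot: [3.114, -0.243, 0.161]
force: [1.3, 0.0, -2.9]
width: 0.0507
gripper_force: 110.1
```

In the tool's units: -6 degrees is -0.0333.

Emit:
{"api": "servo_tool", "payload": {
  "offset": [
    [0,0,0],
    [0,0,0],
    [0,0,0],
    [0,0,0],
    [0,0,0]
  ],
  "twist": [
    [0,-0.0333,0],
    [0,-0.0333,0],
    [0,-0.0333,0],
    [0,-0.0333,0],
    [0,-0.0333,0]
  ],
  "jaw": [1,1,1,1,1]
}}

```text
time: 27.83
position: [0.462, -0.1901, 0.1802]
ee_rot: [3.132, -0.243, 0.0]
force: [0.1, 0.0, -3.3]
width: 0.0508
gripper_force: 110.0
```

```bash
python3 -c "
from h import *
avg()"
```

```text
t 28.33 [ 0.126  0.172  3.195  0.007  0.034 -0.02   0.462 -0.19   0.181] Tstd [0.013 0.042 0.026]
```

In the tool's units: -27 degrees is -0.15.

Emit:
{"api": "servo_tool", "payload": {
  "offset": [
    [0,0,0],
    [0,0,0],
    [0,0,0],
    [0,0,0],
    [0,0,0],
    [0,0,0],
    [0,0,0],
    [0,0,0],
    [0,0,0],
    [0,0,0]
  ],
  "twist": [
    [0,-0.0389,0],
    [0,-0.0778,0],
    [0,-0.1167,0],
    [0,-0.15,0],
    [0,-0.15,0],
    [0,-0.15,0],
    [0,-0.15,0],
    [0,-0.1111,0],
    [0,-0.0722,0],
    [0,-0.0333,0]
  ],
  "jaw": [1,1,1,1,1,1,1,1,1,1]
}}

```text
time: 29.17
position: [0.4625, -0.1904, 0.1817]
ee_rot: [-3.123, 0.242, 0.151]
force: [0.6, 0.3, -3.7]
width: 0.0506
gripper_force: 110.1
```

In the tool's units: 6 degrees is 0.0333.

Emit:
{"api": "servo_tool", "payload": {
  "offset": [
    [0,0,0],
    [0,0,0],
    [0,0,0],
    [0,0,0],
    [0,0,0]
  ],
  "twist": [
    [0,0.0333,0],
    [0,0.0333,0],
    [0,0.0333,0],
    [0,0.0333,0],
    [0,0.0333,0]
  ],
  "jaw": [1,1,1,1,1]
}}

```text
time: 29.58
position: [0.464, -0.1911, 0.1809]
ee_rot: [3.131, -0.242, 0.001]
force: [0.8, 0.1, -3.4]
width: 0.0509
gripper_force: 110.2
```

```bash
python3 -c "
from h import *
avg()
go(.677,.024,.164,-5)"
```

```text
t 30.08 [ 0.014 -0.037  3.483  0.011 -0.033 -0.005  0.463 -0.191  0.18 ] Tstd [0.037 0.025 0.029]
t 30.08 pos [ 0.4628 -0.1904  0.1801] offset mm [ 178.7 -244.7   16. ] twist [-0.   0.  -3.8] w 0.0508 F [-0.19  0.34 -3.24] T [0.039 0.049 0.024]
```

The right case shifts by -0.067 N m with the sign expected for a sliding part. I'll confirm with one more tilt.

In the tool's units: 27 degrees is 0.15.

Emit:
{"api": "servo_tool", "payload": {
  "offset": [
    [0,0,0],
    [0,0,0],
    [0,0,0],
    [0,0,0],
    [0,0,0],
    [0,0,0],
    [0,0,0],
    [0,0,0],
    [0,0,0],
    [0,0,0]
  ],
  "twist": [
    [0,0.0389,0],
    [0,0.0778,0],
    [0,0.1167,0],
    [0,0.15,0],
    [0,0.15,0],
    [0,0.15,0],
    [0,0.15,0],
    [0,0.1111,0],
    [0,0.0722,0],
    [0,0.0333,0]
  ],
  "jaw": [1,1,1,1,1,1,1,1,1,1]
}}

```text
time: 30.92
position: [0.4653, -0.1926, 0.1829]
ee_rot: [3.114, -0.243, 0.16]
force: [1.4, -0.2, -3.2]
width: 0.0508
gripper_force: 110.1
```

In the tool's units: -6 degrees is -0.0333.

Emit:
{"api": "servo_tool", "payload": {
  "offset": [
    [0,0,0],
    [0,0,0],
    [0,0,0],
    [0,0,0],
    [0,0,0]
  ],
  "twist": [
    [0,-0.0333,0],
    [0,-0.0333,0],
    [0,-0.0333,0],
    [0,-0.0333,0],
    [0,-0.0333,0]
  ],
  "jaw": [1,1,1,1,1]
}}

```text
time: 31.33
position: [0.4619, -0.19, 0.1802]
ee_rot: [-3.132, 0.243, -0.0]
force: [-0.1, -0.5, -3.8]
width: 0.0506
gripper_force: 109.7
```

```bash
python3 -c "
from h import *
avg(14)
go(.677,.024,.164,-5)"
```

```text
t 32.03 [-8.300e-02  2.140e-01  3.486e+00 -3.000e-03  4.500e-02  3.000e-03
  4.620e-01 -1.900e-01  1.810e-01] Tstd [0.032 0.029 0.046]
t 32.03 pos [ 0.4628 -0.1904  0.1803] offset mm [ 178.7 -244.8   16.3] twist [ 0.  -0.  -3.8] w 0.0508 F [-0.21 -0.24 -3.26] T [-0.021 -0.062 -0.02 ]
```

The right case is confirmed as the rattler. I'll present it over the board.

In the tool's units: -230 mm is -0.575, -214 mm is -0.535, -4 degrees is -0.0222.

Emit:
{"api": "servo_tool", "payload": {
  "offset": [
    [0.0225,-0.03,0],
    [0.0675,-0.0925,0.0025],
    [0.115,-0.1575,0.0075],
    [0.1625,-0.2225,0.0125],
    [0.21,-0.2875,0.0175],
    [0.2575,-0.3525,0.0225],
    [0.305,-0.4175,0.0275],
    [0.35,-0.48,0.0325],
    [0.39,-0.535,0.035],
    [0.42,-0.575,0.0375]
  ],
  "twist": [
    [0,0,0],
    [0,0,0],
    [0,0,-0.0056],
    [0,0,-0.0056],
    [0,0,-0.0111],
    [0,0,-0.0111],
    [0,0,-0.0167],
    [0,0,-0.0167],
    [0,0,-0.0222],
    [0,0,-0.0222]
  ],
  "jaw": [1,1,1,1,1,1,1,1,1,1]
}}

```text
time: 32.87
position: [0.6658, 0.0133, 0.1646]
ee_rot: [-3.138, 0.13, -0.001]
force: [-0.7, -0.6, -4.3]
width: 0.0508
gripper_force: 110.1
```

In the tool's units: -15 mm is -0.0375, -13 mm is -0.0325.

Emit:
{"api": "servo_tool", "payload": {
  "offset": [
    [0.015,-0.0225,0],
    [0.0225,-0.0325,0],
    [0.0275,-0.0375,0],
    [0.0275,-0.0375,0],
    [0.0275,-0.0375,0],
    [0.0275,-0.0375,0],
    [0.0275,-0.0375,0]
  ],
  "twist": [
    [0,0,0],
    [0,0,0],
    [0,0,0],
    [0,0,0],
    [0,0,0],
    [0,0,0],
    [0,0,0]
  ],
  "jaw": [1,1,1,1,1,1,1]
}}

```text
time: 33.45
position: [0.6758, 0.0242, 0.1656]
ee_rot: [3.138, -0.134, -0.0]
force: [1.0, -0.5, -3.0]
width: 0.0506
gripper_force: 110.1
```

```bash
python3 -c "
from h import *
avg(6)
go(.677,.024,.1655,-5)
a,_=grab_frame('scene');b,_=grab_frame('side')
cv2.imwrite('pics/f.png',cv2.resize(np.hstack([a[60:360,140:540],b[60:360,100:500]]),(800,300)))"
```

```text
t 33.75 [0.016 0.047 3.396 0.019 0.052 0.008 0.676 0.025 0.166] Tstd [0.011 0.024 0.022]
t 33.75 pos [0.6763 0.0249 0.1654] offset mm [ 0.8  0.8 -0.1] twist [ 0.  -0.   0.1] w 0.0508 F [-0.53 -0.   -2.46] T [ 0.01  -0.101 -0.003]
```

View pics/f.png

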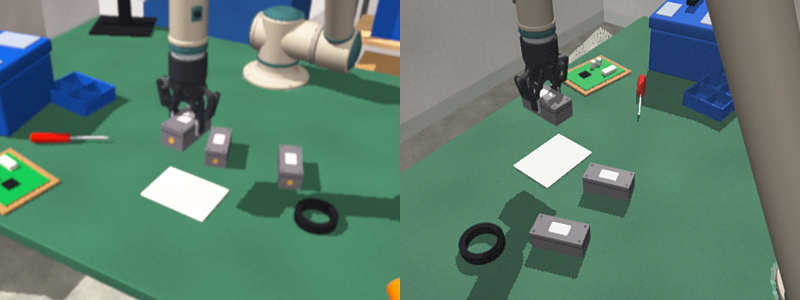

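The final view shows the case held above the board, at (180,130) in the left half and (550,103) in the right. The other two cases stand upright, and the tape, driver and tray are untouched. A quick check that the held case is level comes next.

```bash
python3 - <<'E'
from h import *
for n in("scene","side"):
    p,d=grab_frame(n);P=cloud(n,d)
    m=(d>0)&(abs(P[...,0]-.677)<.075)&(abs(P[...,1]-.024)<.05)
    sel=m&(P[...,2]>.185)&(P[...,2]<.22)
    # outer thirds beyond the fingers
    Q=P[sel];Q=Q[np.abs(Q[:,0]-.677)>.018]
    for _ in range(6):
        A=np.c_[Q[:,:2]-[.677,.024],np.ones(len(Q))];c=np.linalg.lstsq(A,Q[:,2],rcond=None)[0];r=Q[:,2]-A@c;Q=Q[(r>-.004)&(r<.004)] if len(Q)>60 else Q
    print(n,len(Q),'slope deg',np.rad2deg(c[:2]).round(2),'z',c[2].round(4))
    B=P[m&(P[...,2]>.12)&(P[...,2]<.2)];print('bottom z',np.percentile(B[:,2],[0,1,5]).round(3))
E
```

```text
scene 351 slope deg [ 0.69 -0.6 ] z 0.1966
bottom z [0.148 0.152 0.155]
side 291 slope deg [ 2.81 -1.42] z 0.2001
bottom z [0.152 0.153 0.156]
```

```bash
python3 -c "
from station import *
print(close_job())"
```

```text
the job is handed in; nothing more can be done
None
```

The right case is the one that rattles. I handed the job in with it held level and still, about 15 cm above the middle of the board, and with the quiet left and middle cases back upright within about 2 mm of where they stood.

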